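# Isolate, reload and cover the battery carrier, then switch it on

## Robot

A 7-joint arm with a two-finger parallel gripper is mounted at the origin on a cart in front of the work surface, level with it; the furniture and walls round the work are solid. World frame = base frame: x ahead of the robot, y to its left, z up, the work surface at z = 0. Lengths are in m, angles in rad, forces in N, time in s.
With the tool pointing down it reaches from about 0.35 to 0.9 m from the base axis. Payload 19.9 kg.
Tool frame: the origin (TCP) lies midway between the tips of the shut fingers; the grasp point (between the pads) lies 19 mm behind it; z points along the fingers, y is the line along which they close (so a half turn about z gives the same grasp; the last joint's range is limited). The gripper opens to 85 mm and grips with 20 to 120 N. Pads are 22 mm wide; open, the fingers measure 114 mm over their backs; the gripper's body (76 mm by 85 mm) begins 54 mm behind the grasp point. The pads swing forward as they close: fully open they stand 13 mm farther back than shut.
Start: joints at [-1.317, 0.417, -0.01, 1.614, 0.005, 1.111, -0.053], TCP at [0.182, 0.598, 0.231] pointing down, gripper open.
Joint ranges: [-2.81, 2.81], [-0.39, 2.02], [-1.27, 1.25], [0.06, 2.57], [-1.19, 4.33], [0.19, 2], [-2.82, 2.82]. Speed limits (rad/s): [1.89, 1.89, 2.39, 2.39, 3.01, 3.01, 3.01].

## Interface

Orientations are given as a unit quaternion [x, y, z, w].
In Python, from station import env gives the robot as it stands. Calls block until the motion is done:
- env.move_ptp(position, orientation): joint-space move of the TCP to a pose.
- env.movel(position, v=0.15, rot=None): straight line of the TCP; rot=None keeps the orientation; v is the mean speed in m/s.
- env.movej(angles): joint-space move.
- env.move_gripper(opening, grasp_force=None): finger opening in m; grasp_force is the grip in N (None keeps the last); returns when the fingers have stopped.
- env.wait(seconds).
- env.solve_ik(position, orientation): joint angles nearest the present ones, or None.
- env.get_state(): the state.
- env.snapshot(name): name is "scene" or "top" or "wrist"; returns the picture (400x640x3 uint8, blue, green, red); there is no depth.
- env.calibration(name): a dict with "mtx" (3x3 intrinsics, pixels), "distortion" ([k1, k2, p1, p2, k3] as OpenCV has them; the pictures are not rectified), "R" (3x3) and "t" (3): a world point X has camera coordinates R X + t; the wrist camera has in their place "tool_from_camera" (4x4, takes a point from camera to tool coordinates, whose origin is the TCP and whose axes are the flange's). Camera axes: x right, y down, z forward; pixel columns grow to the right and rows downward; lengths in m; the calibration is good to about 2 mm. A picture is of the moment at which its call begins: read the wrist's pose just before it. calibration takes no time and is no camera call.
A pose or a line that the arm cannot do raises env.PlanningError and nothing moves.
- env.sign_off(): hands the job in; it is judged then, once.
The state is a dict: "time_s": time; "joint_positions": joint angles; "joint_velocities": joint speeds; "tau": joint torques, N m; "ee_pos": TCP position; "tool_rot": TCP orientation; "ft_force": force on the tool from outside, world axes, zero at the start; "moment": the same for the moment, N m; "opening": finger opening in m; "grip_force": force on a finger pad.
Only numpy, scipy, OpenCV 4.12 (cv2) and the standard library are available. Lean on these libraries where they do the work, as an engineer would, in place of code of your own. Each camera call takes 0.05 s, during which the arm holds its last target. There are 200 camera calls.

## Task

Push the battery carrier's isolator lever over to off (white dot), then load every blue battery module lying on the cabinet into its own free bay of the carrier: black end against the coil spring, then the red end pressed down until it is held under the brass nose, so that each module lies level. When all of them are in, lower the aluminium cover plate over the two locating pins until it rests flush on the carrier, and only then push the isolator back to on (green dot). Leave the tools and parts around them where they are.

Things in the scene. Friction and masses are not known exactly. Their poses are not given: they have to be found in the camera images.
- carrier: Battery carrier, fixed, place and yaw vary: black base 4 mm thick, three parallel bays 60 mm apart between two grey walls 168 mm long, 54 mm high. Origin on the work surface under the middle bay; x along the bays from the near wall with coil springs (x = -73 to -58 mm) to the far wall with brass noses (40 to 55); z up. A seated module reaches from x = -40 to 40, from 12 to 42 mm above the surface.
- pad (a point): Face of the middle bay's spring contact when free (x = -37 mm of the carrier, the others at y = +-60): a steel pad 16 mm wide, 14 to 28 mm above the work surface. It gives way up to 12 mm to -x: 2.8 N free, 4 N with a module seated (pushed back 3 mm), 7.6 N fully back.
- nose (a point): Tip of the middle bay's retaining nose (others at y = +-60): a round brass bar, 20 mm wide, 8 mm thick, on the far wall; tip at x = 37 mm, underside 43.5 mm above the work surface. It holds 3 mm of a seated module's top. To fit one: tilt 20 to 30 degrees, black end low, push it 8 mm back against the pad, swing the red end down past the nose, let go: the spring pushes it home.
- rib (a point): Top of the far one of two cross ribs on which modules lie (x = -28 and 28 mm, 12 mm above the work surface). Low separators (tops 22 mm up, at x = -36 to -22 and 22 to 40 mm of the carrier) leave each module a channel 36 mm wide; between them there is finger room at its sides down to the base plate.
- pin_near (a point): Tip of the locating pin on the near wall, at (-64, -70) mm of the carrier: round, 8 mm thick, 12 mm tall, tapered tip, top 66 mm above the work surface.
- pin_far (a point): Tip of the same kind of pin on the far wall, at (46, 70) mm of the carrier.
- bay1 (a point): Bay 1 of the carrier (y = +60 mm, the left one), with its axes like the carrier's: the point where the centre of a seated module lies, 27 mm above the work surface.
- bay2 (a point): Bay 2 of the carrier (y = 0, the middle one), with its axes like the carrier's: the point where the centre of a seated module lies, 27 mm above the work surface.
- bay3 (a point): Bay 3 of the carrier (y = -60 mm, the right one), with its axes like the carrier's: the point where the centre of a seated module lies, 27 mm above the work surface.
- module1: Battery module (two or three alike are present): square bar 80 mm long and 30 x 30 mm in section, 0.12 kg, blue with a red cap at the plus end and a black cap at the minus end. Origin at its centre; its x axis runs along it to the red plus end. Starts lying on the work surface, red end roughly away from the robot. None when absent.
- module2: Battery module (two or three alike are present): square bar 80 mm long and 30 x 30 mm in section, 0.12 kg, blue with a red cap at the plus end and a black cap at the minus end. Origin at its centre; its x axis runs along it to the red plus end. Starts lying on the work surface, red end roughly away from the robot. None when absent.
- module3: Battery module (two or three alike are present): square bar 80 mm long and 30 x 30 mm in section, 0.12 kg, blue with a red cap at the plus end and a black cap at the minus end. Origin at its centre; its x axis runs along it to the red plus end. Starts lying on the work surface, red end roughly away from the robot. None when absent.
- module1_plus (a point): Centre of the red plus end face of module 1, 40 mm from its centre. None when absent.
- module2_plus (a point): Centre of the red plus end face of module 2, 40 mm from its centre. None when absent.
- module3_plus (a point): Centre of the red plus end face of module 3, 40 mm from its centre. None when absent.
- cover: Aluminium cover plate, 128 x 168 x 5 mm, 0.3 kg, two 11.5 mm holes at (x, y) = (-55, -70) and (55, 70) mm. Origin at the centre of its underside, x along the 128 mm side, y along the 168 mm side, z up. Black handle bar on top, 14 mm wide, 90 mm long in y, 25 to 37 mm above the underside, on posts at y = +-38. Starts flat beside the carrier, about a quarter turn off. Fits the pins either way round.
- cover_seat (a point): Where the cover's origin lies when the cover is home: centre of the wall tops, 54 mm above the work surface, at x = -9 mm, y = 0 of the carrier, with the carrier's axes.
- isolator (a joint): Isolator lever of the carrier, on at the start: 0 = off, leaning to the carrier's -y (white dot); 1.0 rad = on, leaning to +y (green dot). Stays where left; a light sideways push (about 1.5 N at the ball) moves it. Pivot 24 mm above the work surface at x = 73 mm, y = 0 of the carrier.
- isolator_tip (a point): Centre of the yellow ball (24 mm) on the isolator lever, 55 mm from its pivot: 72 mm above the work surface at either end of its swing, 79 mm upright.
- driver: Bystander: blue-handled screwdriver, 170 mm long, lying at the near edge. Origin under its middle.
- glue: Bystander: small white bottle with red cap, 45 mm across, 88 mm tall. Origin under its centre.
- bearing: Bystander: ball bearing lying flat, 52 mm across, 15 mm high. Origin under its centre.

How it is judged:
By the outcome, as a careful person would: the job done as asked, in the order asked, and still so for the second after the job is handed in, with the robot touching nothing.
Of module1, module2, module3 only 2 to 3 are there at a start; the rules pass over those that are not, and their reading is None.
At some moment in a run one of module1, module2, module3, cover may be knocked a few centimetres aside while the robot is not near it.
It also fails if it takes over 210 s, if anything falls off the work surface, if the arm or the gripper's body presses on something with over 40 N, if the wrist force passes 120 N, or if a joint passes its speed limit or range.

## Working session

There is one attempt and no reset: what is moved stays moved. The work goes in short steps, each a Python script; the robot and the scene stay as the last script left them, time stands still between calls to the robot, and variables do not carry over. Pictures are saved under pics/ and viewed, at most 14 in all, crops included, and the job is handed in when it is done.

```bash
ls; mkdir -p pics; python3 - <<'E'
from station import env
import cv2,numpy as np
for n in("scene","top","wrist"):
    cv2.imwrite(f"pics/{n}0.png",env.snapshot(n)); c=env.calibration(n); print(n,{k:np.round(v,4).tolist() for k,v in c.items()})
s=env.get_state(); print(s)
E
```

```text
pics
scene {'mtx': [[367.0855, 0.0, 321.0673], [0.0, 367.0855, 198.5086], [0.0, 0.0, 1.0]], 'distortion': [-0.0505, 0.0, 0.0, 0.0, 0.0], 'R': [[0.7116, -0.7025, 0.003], [-0.5419, -0.5516, -0.6341], [0.4472, 0.4496, -0.7732]], 't': [-0.4176, 0.2918, 0.6891]}
top {'mtx': [[378.7172, 0.0, 317.2412], [0.0, 378.7172, 194.4044], [0.0, 0.0, 1.0]], 'distortion': [0.0266, 0.0, 0.0, 0.0, 0.0], 'R': [[-0.011, -0.9998, -0.0166], [-0.9916, 0.013, -0.1287], [0.1288, 0.015, -0.9916]], 't': [-0.0417, 0.5357, 0.8456]}
wrist {'mtx': [[298.4383, 0.0, 317.1593], [0.0, 298.4383, 202.9438], [0.0, 0.0, 1.0]], 'distortion': [-0.0439, 0.0, 0.0, 0.0, 0.0], 'tool_from_camera': [[-0.0004, -0.9592, -0.2827, 0.072], [1.0, -0.0003, -0.0004, 0.0005], [0.0003, -0.2827, 0.9592, -0.143], [0.0, 0.0, 0.0, 1.0]]}
{'time_s': 0.15, 'joint_positions': array([-1.31649449,  0.41785667, -0.01033399,  1.61403471,  0.00470796,
        1.11071624, -0.05300835]), 'joint_velocities': array([-0.0005136 , -0.001247  ,  0.00162111, -0.00265936,  0.0019216 ,
        0.00093389,  0.0002504 ]), 'tau': array([ 1.48720064e-03, -8.64742827e+01,  6.79293852e-01, -4.35058343e+01,
        1.92087115e-02,  5.74794511e-03, -3.40413521e-05]), 'ee_pos': array([0.18210311, 0.59759483, 0.23079197]), 'tool_rot': array([ 1.47346856e-01,  9.89084758e-01, -4.94252541e-04, -3.55648499e-05]), 'ft_force': array([ 0.31063105, -0.61091166,  0.74805379]), 'moment': array([ 0.0136612 , -0.01879571,  0.03466434]), 'grip_force': 0.0, 'opening': 0.08512741667784175}
```

View pics/top0.png

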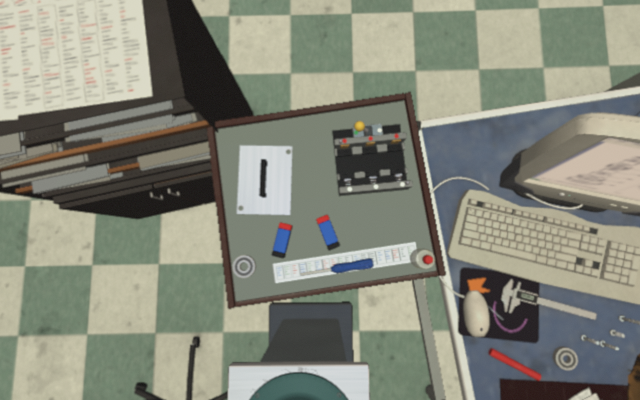

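View pics/scene0.png

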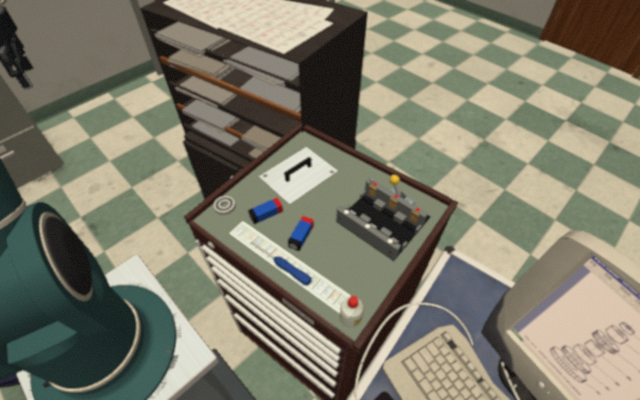

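```bash
cat > h.py <<'E'
from station import env
import cv2,numpy as np
from scipy.spatial.transform import Rotation as Ro
def crop(img,name,x0,y0,x1,y1,k):
    cv2.imwrite(f"pics/{name}.png",cv2.resize(img[y0:y1,x0:x1],None,fx=k,fy=k,interpolation=cv2.INTER_CUBIC))
def cam(name,state=None):
    c=env.calibration(name)
    if name!="wrist": return c["mtx"],c["distortion"],np.array(c["R"]),np.array(c["t"])
    T=np.eye(4);T[:3,:3]=Ro.from_quat(state["tool_rot"]).as_matrix();T[:3,3]=state["ee_pos"]
    W=np.linalg.inv(T@np.array(c["tool_from_camera"])); return c["mtx"],c["distortion"],W[:3,:3],W[:3,3]
def pix2w(cm,uv,z):
    m,d,R,t=cm
    p=cv2.undistortPoints(np.array([[uv]],float),np.array(m),np.array(d)).ravel()
    r=R.T@np.array([p[0],p[1],1]);o=-R.T@t
    return o+r*(z-o[2])/r[2]
def w2pix(cm,X):
    m,d,R,t=cm
    return cv2.projectPoints(np.array(X,float).reshape(-1,1,3),cv2.Rodrigues(R)[0],t,np.array(m),np.array(d))[0].reshape(-1,2)
def down(yaw,tilt=0.):
    """tool pointing down; tool x axis along world yaw (tool y = yaw-90deg)"""
    return (Ro.from_euler('z',yaw)*Ro.from_euler('y',tilt)*Ro.from_euler('x',np.pi)).as_quat()
E
python3 - <<'E'
from h import *
im=cv2.imread("pics/top0.png"); crop(im,"top0c",215,95,445,285,3.4)
c=cam("top")
for n,uv,z in [("mA red",(285,226),.03),("mA blk",(278,254),.03),("mB red",(323,218),.03),("mB blk",(334,246),.03),
 ("cov c",(264,179),.0),("hole",(289,152),.005),("hole",(240,209),.005),("wall nl",(340,193),.054),("wall nr",(410,186),.054),("ball",(360,127),.072),("glue",(427,260),.088),("bear",(243,266),.015)]: print(n,pix2w(c,uv,z).round(3))
print(down(0),env.get_state()['tool_rot'])
E
```

```text
mA red [0.463 0.027 0.03 ]
mA blk [0.399 0.043 0.03 ]
mB red [ 0.48  -0.061  0.03 ]
mB blk [ 0.416 -0.085  0.03 ]
cov c [0.579 0.081 0.   ]
hole [0.644 0.02  0.005]
hole [0.506 0.138 0.005]
wall nl [ 0.535 -0.1    0.054]
wall nr [ 0.549 -0.259  0.054]
ball [ 0.683 -0.147  0.072]
glue [ 0.385 -0.28   0.088]
bear [0.372 0.126 0.015]
[1.000000e+00 0.000000e+00 0.000000e+00 6.123234e-17] [ 1.47346856e-01  9.89084758e-01 -4.94252541e-04 -3.55648499e-05]
```

View pics/top0c.png

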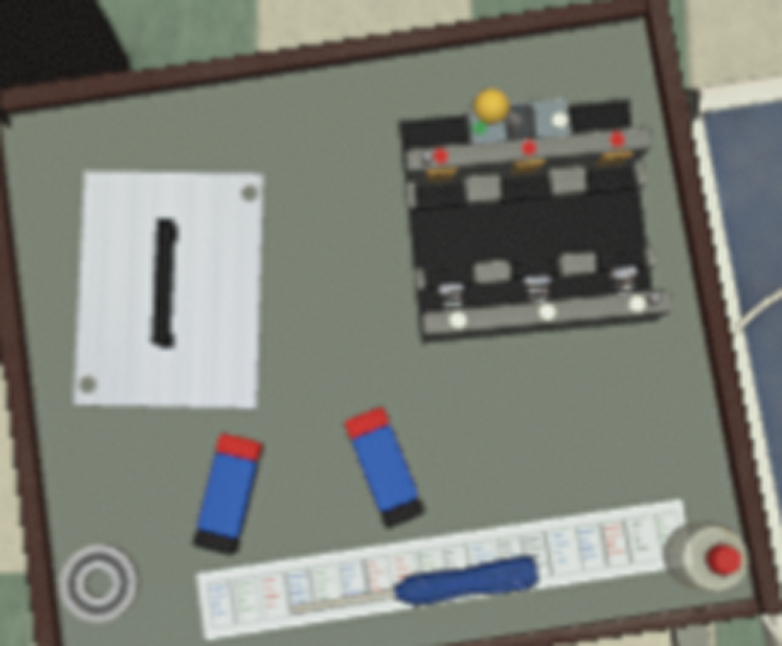

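```bash
python3 - <<'E'
from h import *
yaw=.087; C=np.array([.607,-.174]); ex=np.array([np.cos(yaw),np.sin(yaw)])
p=C-.047*ex
env.move_ptp([p[0],p[1],.2],down(yaw))
s=env.get_state(); im=env.snapshot("wrist"); cv2.imwrite("pics/w1.png",im); np.save("w1.npy",dict(p=s["ee_pos"],q=s["tool_rot"]),allow_pickle=True)
print(s["time_s"],s["ee_pos"],s["joint_positions"].round(2))
crop(im,"w1c",100,0,500,280,2)
E
```

```text
3.175 [ 0.56044318 -0.17730971  0.19987157] [-0.47  0.57  1.    1.76 -0.53  1.11 -0.77]
```

View pics/w1c.png

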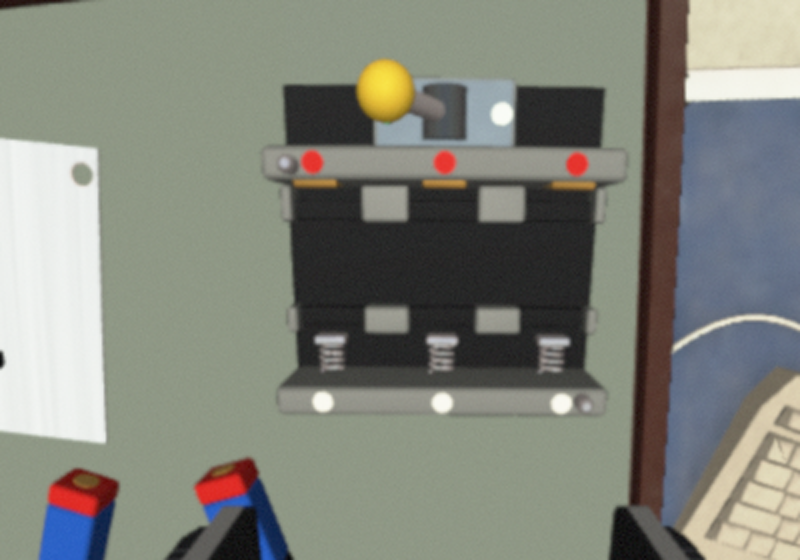

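```bash
python3 - <<'E'
from h import *
from scipy.optimize import least_squares
d=np.load("w1.npy",allow_pickle=True).item(); c=cam("wrist",dict(ee_pos=d["p"],tool_rot=d["q"]))
P=[((312,162),(.0475,.06,.054)),((445,162),(.0475,0,.054)),((577,164),(.0475,-.06,.054)),
((322,402),(-.0655,.06,.054)),((442,403),(-.0655,0,.054)),((561,404),(-.0655,-.06,.054)),
((288,163),(.046,.07,.066)),((586,404),(-.064,-.07,.066)),
((264,146),(.055,.084,.054)),((627,150),(.055,-.084,.054)),((279,411),(-.073,.084,.054)),((605,413),(-.073,-.084,.054)),
((386,91),(.073,.0264,.0723))]
uv=np.array([a for a,_ in P])/2+[100,0]; L=np.array([b for _,b in P])
def W(p): return (Ro.from_euler('z',p[2]).as_matrix()@L.T).T+[p[0],p[1],0]
r=least_squares(lambda p:(w2pix(c,W(p))-uv).ravel(),[.607,-.174,.087],loss='soft_l1')
print(r.x); print((w2pix(c,W(r.x))-uv).round(1).tolist())
np.save("car.npy",r.x)
for n,q,z in [("h",(82,174),.005),("hand",(0,360),.037)]: print(n,pix2w(c,np.array(q)/2+[100,0],z))
E
```

```text
[ 0.61487835 -0.17662265  0.07819142]
[[0.7, -0.2], [0.3, 0.3], [0.2, 0.3], [0.6, -0.6], [0.1, -0.5], [-0.0, -0.4], [-1.4, -0.4], [0.3, 1.6], [-2.1, -1.0], [2.1, -0.9], [-1.1, 1.8], [0.9, 2.4], [-1.3, 0.5]]
h [0.64619512 0.02198654 0.005     ]
hand [0.54722028 0.05554078 0.037     ]
```

```bash
cat >> h.py <<'E'
try: CAR=np.load("car.npy")
except Exception: CAR=np.zeros(3)
def c2w(x,y,z):
    return Ro.from_euler('z',CAR[2]).apply([x,y,z])+[CAR[0],CAR[1],0]
def lever(sign):
    """push lever ball toward carrier y*sign until stop"""
    q=down(CAR[2]); R=Ro.from_euler('z',CAR[2]).inv()
    env.move_gripper(0.0)
    y0=-sign*.070
    env.move_ptp(c2w(.076,y0,.16),q); env.movel(c2w(.076,y0,.068),.15)
    f0=env.get_state()["ft_force"]; y=y0
    while abs(y)<.08:
        y+=sign*(.006 if sign*y<-.01 else .002); env.movel(c2w(.076,y,.068),.06)
        f=R.apply(env.get_state()["ft_force"]-f0)
        if sign*f[1]<-7: break
    print("lever stop y",y,f.round(1),env.get_state()["time_s"])
    env.movel(c2w(.076,y-sign*.012,.068),.1); env.movel(c2w(.076,y-sign*.012,.18),.3)
E
python3 - <<'E'
from h import *
lever(-1)
q=down(CAR[2]); env.move_gripper(.085)
env.move_ptp([.40,-.01,.22],down(0)); s=env.get_state(); im=env.snapshot("wrist"); np.save("w2.npy",dict(p=s["ee_pos"],q=s["tool_rot"]),allow_pickle=True)
print(s["time_s"],s["ee_pos"]); a=cv2.resize(im,(800,500),interpolation=cv2.INTER_CUBIC); cv2.imwrite("pics/w2.png",a)
E
```

```text
lever stop y -0.003999999999999986 [-1.9  7.6  2. ] 9.1667
11.9917 [ 0.4007996  -0.01046517  0.22002384]
```

View pics/w2.png

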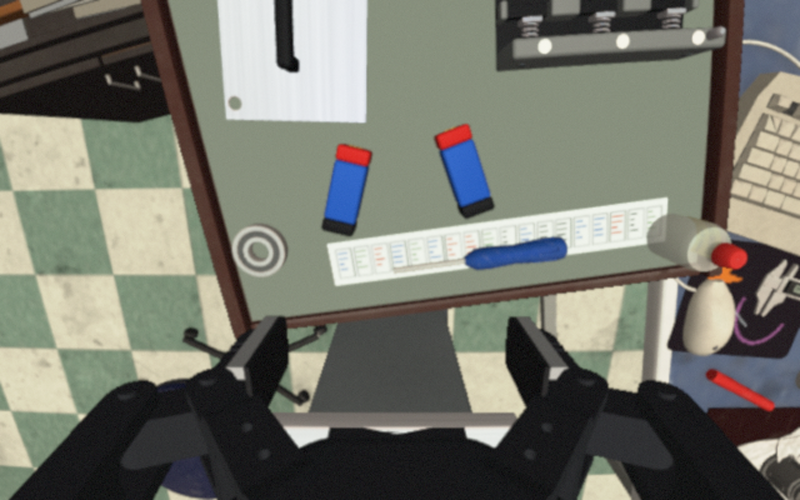

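```bash
cat >> h.py <<'E'
def find_modules(im,c,z=.03,xmax=.53):
    """colour masks -> list of (centre xy, yaw, width, red-end extent) for modules lying on surface"""
    hsv=cv2.cvtColor(im,cv2.COLOR_BGR2HSV); H,S,V=cv2.split(hsv)
    red=((H<8)|(H>172))&(S>150)&(V>90); blue=(H>105)&(H<125)&(S>130)&(V>70)
    out=[]
    n,lab,st,_=cv2.connectedComponentsWithStats(cv2.morphologyEx((red|blue).astype(np.uint8),cv2.MORPH_CLOSE,np.ones((3,3))))
    for i in range(1,n):
        m=lab==i
        if (m&red).sum()<20 or (m&blue).sum()<60: continue
        P=lambda mm:np.array([pix2w(c,(u,v),z)[:2] for v,u in zip(*np.nonzero(mm))])
        pb,pr=P(m&blue),P(m&red); pa=np.vstack([pb,pr])
        r=cv2.minAreaRect((pa*1000).astype(np.float32)); b=cv2.boxPoints(r)/1000
        e=[b[1]-b[0],b[2]-b[1]]; ax=max(e,key=np.linalg.norm); ax=ax/np.linalg.norm(ax)
        if ax@(pr.mean(0)-pb.mean(0))<0: ax=-ax
        nn=np.array([-ax[1],ax[0]]); cen=np.array(r[0])/1000
        end=(pa@ax).max(); ctr=ax*(end-.04)+nn*(cen@nn)
        if ctr[0]>xmax: continue
        out.append((ctr,np.arctan2(ax[1],ax[0]),sorted(r[1])))
    return sorted(out,key=lambda o:-o[0][1])
E
python3 - <<'E'
from h import *
d=np.load("w2.npy",allow_pickle=True).item(); c=cam("wrist",dict(ee_pos=d["p"],tool_rot=d["q"]))
im=cv2.resize(cv2.imread("pics/w2.png"),(640,400),interpolation=cv2.INTER_AREA)
for o in find_modules(im,c): print(o)
print("top"); 
for o in find_modules(cv2.imread("pics/top0.png"),cam("top")): print(o)
for n,q,z in [("h",(235,103),.005)]: print(n,pix2w(c,np.array(q)/1.25,z))
for cy in(.06,0):
  for t in (0,25): print(env.solve_ik(c2w(-.02,cy,.05),(Ro.from_euler('z',CAR[2])*Ro.from_euler('y',-np.radians(t))*Ro.from_euler('x',np.pi)).as_quat()))
E
```

```text
(array([0.43179137, 0.03573088]), np.float32(-0.24706611), [29.291540145874023, 67.70955657958984])
(array([ 0.447806  , -0.07061622]), np.float32(0.37213656), [30.047550201416016, 67.30875396728516])
top
(array([0.42975122, 0.03573011]), np.float32(-0.24818979), [28.13973045349121, 66.4592056274414])
(array([ 0.44685792, -0.07163257]), np.float32(0.36606506), [27.079769134521484, 66.45223236083984])
h [0.50976955 0.13628678 0.005     ]
[-0.06010678  0.61573748  0.27368519  1.80586175 -0.23077356  0.75114894
 -1.15735476]
[ 0.6737064   0.55468664 -0.55802061  2.09789883  0.83551034  0.19928441
 -2.04005415]
[ 0.00589325  0.64884486  0.31893049  1.75663144 -0.27286596  0.7796865
 -1.03300068]
[ 0.47013397  0.52399487 -0.1768404   2.05073815 -0.45004499  0.18998793
 -0.7318045 ]
```

```bash
cat >> h.py <<'E'
AL=np.radians(10); S,D=.002,-.009; TAN=np.tan
def trot(yaw,th,flip):
    return Ro.from_euler('z',yaw)*Ro.from_euler('y',AL-th)*Ro.from_euler('x',np.pi)*Ro.from_euler('z',np.pi*flip)
def tcp_mod(center,yaw,th,flip):
    """TCP pose for module centre (world), yaw, tilt th (red end up)"""
    Rm=Ro.from_euler('z',yaw)*Ro.from_euler('y',-th)
    return np.array(center)+Rm.apply([S,0,D]), trot(yaw,th,flip).as_quat()
def bay_pose(xp,zp,th,y,flip):
    """pose with black bottom edge at carrier (xp,zp)"""
    c=np.array([xp+.04*np.cos(th)-.015*np.sin(th),y,zp+.04*np.sin(th)+.015*np.cos(th)])
    return tcp_mod(c2w(*c),CAR[2],th,flip)
def xpad(p,zp,th): return p+(.028-zp)*TAN(th)
def path(y):
    r=np.radians; L=[(-.028,.075,r(30)),(-.030,.0135,r(30))]
    for p in (-.040,-.043,-.0465): L.append((xpad(p,.0135,r(30)),.0135,r(30)))
    for t in (25,20,15,10,5,0): L.append((xpad(-.0465,.013,r(t)),.013,r(t)))
    return L
E
python3 - <<'E'
from h import *
for flip in (0,1):
  for y in (0,.06):
    o=[]
    for a in path(y):
        q=env.solve_ik(*bay_pose(*a,y,flip)); o.append(None if q is None else q.round(2).tolist())
    print(flip,y,*o,sep="\n")
E
```

```text
0
0
[0.24, 0.47, 0.06, 1.93, -0.36, 0.44, -0.9]
[0.34, 0.57, -0.07, 1.95, -0.29, 0.31, -0.94]
[0.35, 0.57, -0.07, 1.95, -0.29, 0.31, -0.94]
[0.35, 0.57, -0.07, 1.96, -0.29, 0.3, -0.94]
[0.36, 0.56, -0.08, 1.97, -0.29, 0.3, -0.93]
[0.23, 0.59, 0.06, 1.91, -0.31, 0.42, -0.95]
[0.13, 0.62, 0.17, 1.85, -0.31, 0.54, -0.98]
[0.06, 0.66, 0.25, 1.79, -0.3, 0.65, -1.01]
[0.01, 0.71, 0.31, 1.72, -0.29, 0.76, -1.03]
[-0.03, 0.76, 0.36, 1.65, -0.28, 0.87, -1.05]
[-0.06, 0.81, 0.39, 1.59, -0.27, 0.98, -1.07]
0
0.06
[0.13, 0.44, 0.06, 1.98, -0.3, 0.4, -1.05]
[0.22, 0.54, -0.05, 2.0, -0.25, 0.27, -1.08]
[0.22, 0.54, -0.05, 2.01, -0.25, 0.26, -1.08]
[0.23, 0.54, -0.05, 2.01, -0.25, 0.26, -1.08]
[0.23, 0.54, -0.06, 2.02, -0.25, 0.26, -1.08]
[0.13, 0.56, 0.06, 1.96, -0.26, 0.38, -1.09]
[0.05, 0.59, 0.15, 1.9, -0.26, 0.5, -1.11]
[-0.01, 0.63, 0.22, 1.84, -0.25, 0.62, -1.13]
[-0.06, 0.67, 0.27, 1.77, -0.25, 0.73, -1.15]
[-0.09, 0.72, 0.31, 1.7, -0.24, 0.84, -1.17]
[-0.11, 0.77, 0.34, 1.63, -0.24, 0.95, -1.18]
1
0
[1.09, 0.76, -1.09, 1.9, 0.97, 0.68, 1.18]
[1.09, 0.9, -1.09, 1.92, 1.21, 0.67, 1.01]
[1.09
[... 167 characters left out ...]
[1.02, 0.94, -1.09, 1.82, 1.07, 0.88, 1.13]
[0.98, 0.97, -1.09, 1.75, 1.02, 0.99, 1.16]
[0.95, 1.01, -1.09, 1.69, 1.0, 1.1, 1.19]
[0.91, 1.05, -1.09, 1.62, 0.98, 1.22, 1.21]
[0.87, 1.09, -1.09, 1.55, 0.96, 1.32, 1.22]
1
0.06
[1.01, 0.72, -1.09, 1.95, 1.01, 0.66, 1.02]
[1.0, 0.87, -1.09, 1.98, 1.27, 0.67, 0.84]
[1.0, 0.87, -1.09, 1.98, 1.27, 0.67, 0.84]
[1.01, 0.87, -1.09, 1.99, 1.27, 0.66, 0.84]
[1.01, 0.86, -1.09, 2.0, 1.27, 0.66, 0.84]
[0.98, 0.88, -1.09, 1.93, 1.16, 0.76, 0.93]
[0.94, 0.91, -1.09, 1.87, 1.09, 0.86, 1.0]
[0.91, 0.95, -1.09, 1.8, 1.03, 0.97, 1.05]
[0.87, 0.98, -1.09, 1.74, 0.99, 1.08, 1.08]
[0.84, 1.02, -1.09, 1.67, 0.96, 1.19, 1.11]
[0.8, 1.07, -1.09, 1.6, 0.94, 1.3, 1.13]
```

```bash
cat >> h.py <<'E'
def fc(f0):  # force in carrier axes
    return Ro.from_euler('z',CAR[2]).inv().apply(env.get_state()["ft_force"]-f0)
def pick(ctr,yaw):
    env.move_gripper(.06)
    p,q=tcp_mod([*ctr,.015],yaw,0,0)
    env.move_ptp(p+[0,0,.10],q); env.movel(p+[0,0,.0],.12)
    env.move_gripper(0.0,80); s=env.get_state(); print("grip",s["opening"],s["grip_force"],s["ft_force"].round(1))
    env.movel(p+[0,0,.11],.2)
def insert(y):
    L=path(y); r=np.radians
    p,q=bay_pose(*L[0],y,0); env.move_ptp(p+[0,0,.05],q); env.movel(p,.15)
    env.wait(.2); f0=env.get_state()["ft_force"]
    for i,a in enumerate(L[1:]):
        p,q=bay_pose(*a,y,0); env.movel(p,.06 if i else .1,rot=q)
        f=fc(f0); print(np.round([a[0]*1e3,a[1]*1e3,np.degrees(a[2])],1),f.round(1),"op",round(env.get_state()["opening"],4),flush=True)
        if abs(f[2])>25 or abs(f[0])>20 or (i==0 and abs(f).max()>6): print("STOP"); return False
    return f0
E
python3 - <<'E'
from h import *
ms=find_modules(env.snapshot("top"),cam("top")); print(ms)
d=np.load("w2.npy",allow_pickle=True).item()
pick(np.array([.4478,-.0706]),.371)
s=env.get_state(); print(s["time_s"],s["opening"])
print(insert(0.)); print(env.get_state()["time_s"])
crop(env.snapshot("wrist"),"w3",120,0,520,300,2); 
E
```

```text
[]
grip 0.02854509152241591 79.61655735969543 [-2.5  1.1 14.6]
15.1917 0.02856283088645856
[-30.   13.5  30. ] [ 3.   0.5 -0. ] op 0.0286
[-31.6  13.5  30. ] [ 3.4  0.9 -0.2] op 0.0288
[-34.6  13.5  30. ] [5.3 0.6 1.7] op 0.0285
[-38.1  13.5  30. ] [6.8 0.5 1.6] op 0.0286
[-39.5  13.   25. ] [ 5.9 -0.5  6.9] op 0.029
[-41.  13.  20.] [5.1 1.3 6.8] op 0.0285
[-42.5  13.   15. ] [5.3 1.4 5.2] op 0.0287
[-43.9  13.   10. ] [6.6 1.8 5.4] op 0.0282
[-45.2  13.    5. ] [5.2 2.8 3.5] op 0.0287
[-46.5  13.    0. ] [7.  2.2 4.2] op 0.0286
[-0.00516494 -0.67888085 -1.41166915]
19.75
```

View pics/w3.png

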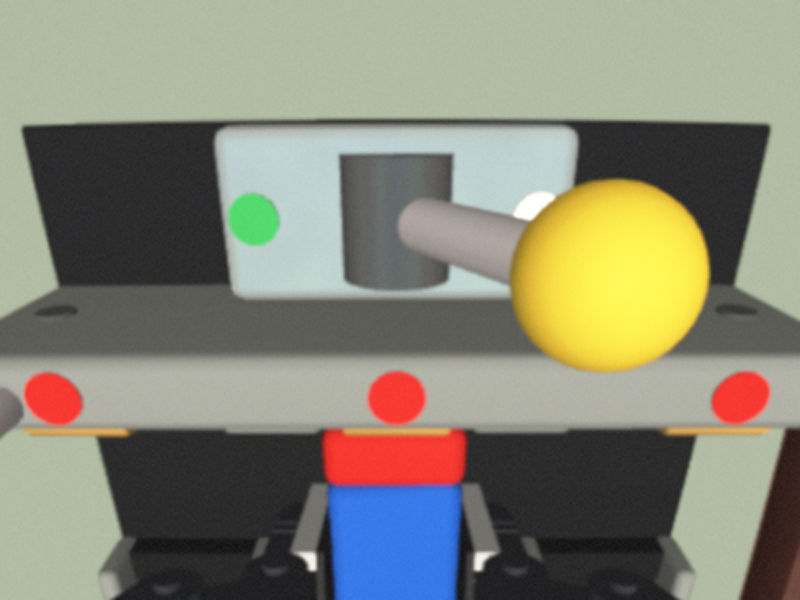

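```bash
cat >> h.py <<'E'
def release(y,f0):
    for xp in (-.0435,-.041):
        p,q=bay_pose(xp,.0128,0,y,0); env.movel(p,.03,rot=q); print("fwd",fc(f0).round(1))
    env.move_gripper(.046); env.wait(.2); env.movel(p+[0,0,.14],.2)
def look(name,pos,yaw,box=None,k=2):
    env.move_ptp(pos,down(yaw)); s=env.get_state(); im=env.snapshot("wrist")
    np.save(name+".npy",dict(p=s["ee_pos"],q=s["tool_rot"]),allow_pickle=True); cv2.imwrite(f"pics/{name}.png",im)
    if box: crop(im,name+"c",*box,k)
    print(name,"t",s["time_s"]); return im,cam("wrist",s)
E
python3 - <<'E'
from h import *
release(0,np.array([-.005,-.679,-1.41]))
im,c=look("w4",[.40,0.0,.2],0)
for o in find_modules(im,c): print(o)
E
```

```text
fwd [5.1 3.2 3.3]
fwd [6.  2.6 4.3]
w4 t 22.7667
(array([0.43170472, 0.03584094]), np.float32(-0.24135381), [28.970252990722656, 67.49452209472656])
```

```bash
python3 - <<'E'
from h import *
pick(np.array([.4317,.0358]),-.245)
f0=insert(.06)
if f0 is not False: release(.06,f0)
p=c2w(-.047,0,.2); im,c=look("w5",p,CAR[2],(200,0,480,260),2.2)
E
```

```text
grip 0.028365097865604323 79.43219661712646 [-2.6  0.5 15.2]
[-30.   13.5  30. ] [ 1.3  0.3 -1.2] op 0.0283
[-31.6  13.5  30. ] [ 3.4 -0.8  0.4] op 0.0284
[-34.6  13.5  30. ] [3.5 0.1 1.8] op 0.0287
[-38.1  13.5  30. ] [ 5.4 -0.2  1.3] op 0.0288
[-39.5  13.   25. ] [ 4.3 -1.9  6.6] op 0.0282
[-41.  13.  20.] [ 5.  -0.7  6.5] op 0.0282
[-42.5  13.   15. ] [3.9 1.  5.1] op 0.0285
[-43.9  13.   10. ] [4.7 1.7 4.3] op 0.0287
[-45.2  13.    5. ] [4.5 1.6 1.7] op 0.0285
[-46.5  13.    0. ] [4.1 1.9 2.6] op 0.0283
fwd [4.4 1.6 3.2]
fwd [3.5 2.1 2.6]
w5 t 32.7833
```

View pics/w5c.png

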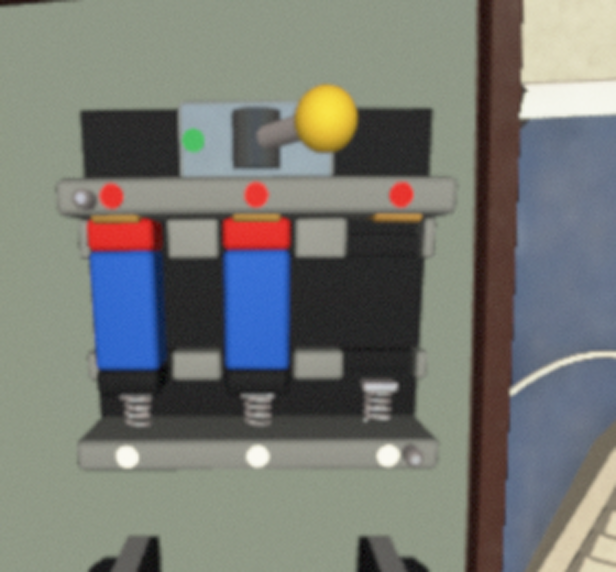

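```bash
python3 - <<'E'
from h import *
d=np.load("w5.npy",allow_pickle=True).item(); c=cam("wrist",dict(ee_pos=d["p"],tool_rot=d["q"]))
for n,uv,l in(("far",(84,198),(.046,.07,.066)),("near",(413,456),(-.064,-.07,.066))):
    print(n,pix2w(c,np.array(uv)/2.2+[200,0],.066),c2w(*l))
env.move_gripper(.085)
im,c=look("w6",[.51,.08,.2],-.04,(180,0,460,240),2.8)
print(find_modules(im,c,xmax=9)[:1] and [ (o[0].round(4)) for o in find_modules(im,c,z=.042,xmax=9)], [c2w(0,y,0) for y in(0,.06)])
E
```

```text
far [ 0.65513582 -0.10422047  0.066     ] [ 0.65526998 -0.10324338  0.066     ]
near [ 0.55822443 -0.24996839  0.066     ] [ 0.55654172 -0.25140792  0.066     ]
w6 t 34.35
[array([ 0.6091, -0.1093]), array([ 0.6135, -0.1667])] [array([ 0.61487835, -0.17662265,  0.        ]), array([ 0.61019165, -0.11680597,  0.        ])]
```

View pics/w6c.png

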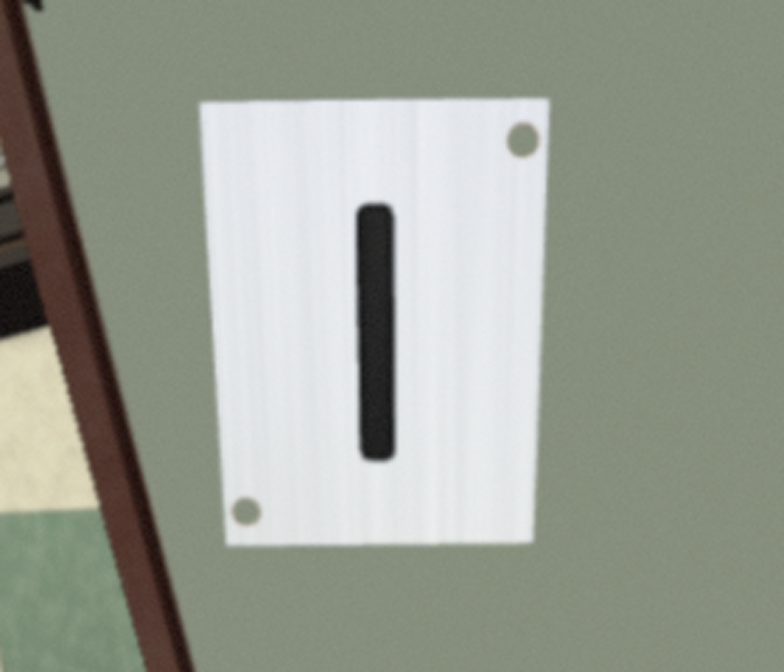

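```bash
python3 - <<'E'
from h import *
from scipy.optimize import least_squares
d=np.load("w6.npy",allow_pickle=True).item(); c=cam("wrist",dict(ee_pos=d["p"],tool_rot=d["q"]))
P=[((523,140),(.055,.07,.005)),((246,511),(-.055,-.07,.005)),((200,102),(-.064,.084,.005)),((549,99),(.064,.084,.005)),((533,543),(.064,-.084,.005)),((227,545),(-.064,-.084,.005)),
((376,204),(0,.045,.037)),((377,460),(0,-.045,.037))]
uv=np.array([a for a,_ in P])/2.8+[180,0]; L=np.array([b for _,b in P])
def W(p): return (Ro.from_euler('z',p[2]).as_matrix()@L.T).T+[p[0],p[1],0]
r=least_squares(lambda p:(w2pix(c,W(p))-uv).ravel(),[.577,.08,-1.6],loss='soft_l1')
print(r.x,np.degrees(r.x[2])); print((w2pix(c,W(r.x))-uv).round(1).tolist()); np.save("cov.npy",r.x)
m=c2w(-.009,0,.1)
for ty in (CAR[2]+np.pi/2,CAR[2]-np.pi/2): print(env.solve_ik(m,down(ty)))
E
```

```text
[ 0.57771709  0.07911161 -1.60364787] -91.88225449723828
[[0.2, 0.1], [0.1, 0.2], [0.2, 0.2], [0.0, 0.1], [-0.3, -0.4], [-0.1, -0.2], [-0.4, -1.1], [0.3, 1.0]]
[ 0.08211022  0.58046994  0.20913441  1.70595853 -0.14942695  0.87074868
  0.43263646]
[-0.28522729  0.69706845  0.74274817  1.71894067 -0.5626044   0.95099071
 -2.38413282]
```

```bash
python3 - <<'E'
from h import *
cv=np.load("cov.npy"); H=.016
# check unmoved
q=down(cv[2]+np.pi/2)
env.move_gripper(.05)
env.move_ptp([cv[0],cv[1],.12],q); env.movel([cv[0],cv[1],H],.12)
env.move_gripper(0,100); s=env.get_state(); print("grip",s["opening"],s["grip_force"],s["ft_force"].round(1))
env.movel([cv[0],cv[1],.16],.15)
M=np.array([.6063,-.1772]); q=down(CAR[2]+np.pi/2)
env.move_ptp([*M,.16],q); env.movel([*M,.070+H],.1)
env.wait(.3); s=env.get_state(); im=env.snapshot("wrist"); np.save("w7.npy",dict(p=s["ee_pos"],q=s["tool_rot"]),allow_pickle=True); cv2.imwrite("pics/w7.png",im)
print(s["time_s"],s["ee_pos"],s["opening"],s["ft_force"].round(1))
c=cam("wrist",s); R=Ro.from_euler('z',CAR[2])
print("hole exp",w2pix(c,R.apply([.055,.07,.075])+[*M,0]),"pin exp",w2pix(c,R.apply([.055,.07,.066])+[*M,0]))
h=w2pix(c,R.apply([.055,.07,.075])+[*M,0])[0]
u0=int(min(max(h[0]-60,0),520));v0=int(min(max(h[1]-50,0),300)); print(u0,v0); crop(im,"w7c",u0,v0,u0+120,v0+100,6)
E
```

```text
grip 0.011723715644991006 98.36378574371338 [-3.8 -0.3 10.1]
40.875 [ 0.60646955 -0.17720676  0.08638136] 0.011923310494682288 [ 0.1  0.5 -2.7]
hole exp [[425.82881241 120.65948588]] pin exp [[419.93441184 120.32798872]]
365 70
```

View pics/w7c.png

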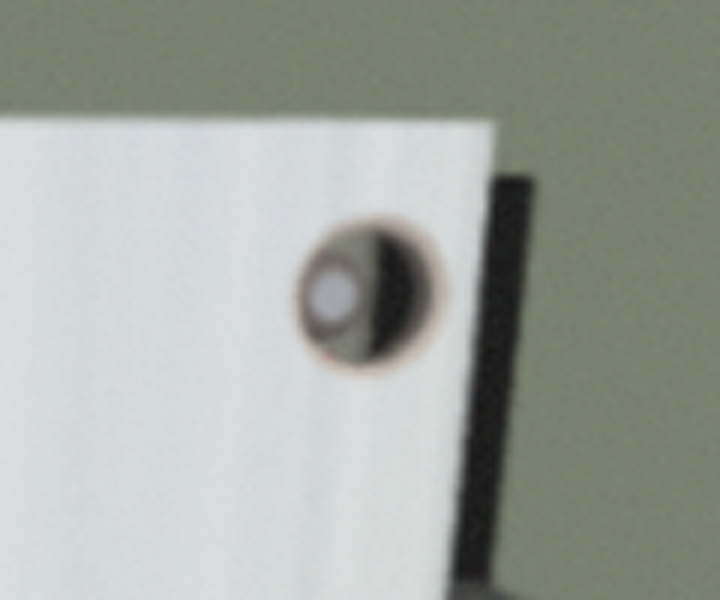

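```bash
python3 - <<'E'
from h import *
H=.016; s=env.get_state(); x,y=.6063,-.1772; f0=s["ft_force"]
for z in (.066,.063,.060,.058,.0565,.0555,.0548,.0542,.0536,.053):
    env.movel([x,y,z+H],.03); f=fc(f0); print(z,f.round(1),env.get_state()["ee_pos"][2].round(4),flush=True)
    if f[2]>8 or np.hypot(f[0],f[1])>12: break
print(env.get_state()["time_s"])
E
```

```text
0.066 [ 0.4 -0.1  0.4] 0.0817
0.063 [-0.4  0.6  0.2] 0.0788
0.06 [-0.9  0.8  0.2] 0.0757
0.058 [1.  0.2 0.9] 0.0739
0.0565 [-0.1 -0.3  0.6] 0.0724
0.0555 [-0.1 -0.1  0.3] 0.0714
0.0548 [0.9 0.1 0.3] 0.0708
0.0542 [-2.7  1.3 10.1] 0.0708
42.9583
```

```bash
python3 - <<'E'
from h import *
env.move_gripper(.05); env.wait(.2); p=env.get_state()["ee_pos"]; env.movel(p+[0,0,.1],.15)
im,c=look("w8",c2w(-.06,0,.24),CAR[2],(190,0,470,240),2.4)
E
```

```text
w8 t 45.7667
```

View pics/w8c.png

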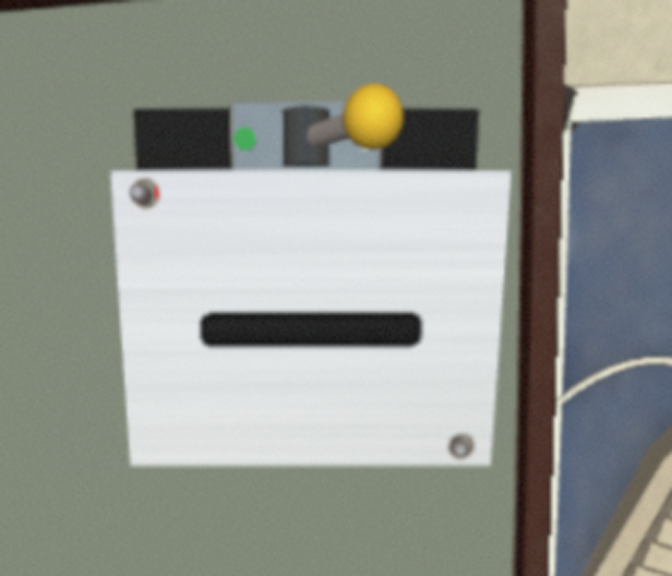

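The cover lies flush with both pins through their holes, at (145,192) and (460,446). The lever is still off, with its ball at (373,116). Now I'll push it back on.

```bash
python3 - <<'E'
from h import *
lever(1)
im,c=look("w9",c2w(-.06,0,.24),CAR[2],(150,0,550,240),2)
crop(env.snapshot("top"),"top9",215,95,445,285,3)
E
```

```text
lever stop y -0.04000000000000001 [ -3.4 -11.2  20.4] 49.0917
w9 t 50.5583
```

View pics/w9c.png

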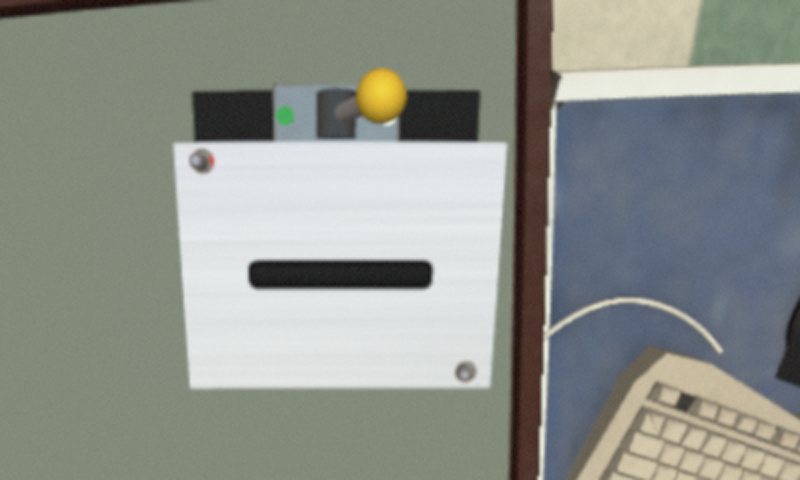

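```bash
python3 - <<'E'
from h import *
q=down(CAR[2]); y=-.068
env.move_ptp(c2w(.076,y,.16),q); env.movel(c2w(.076,y,.064),.1); env.wait(.3)
s=env.get_state(); f0=s["ft_force"]; print(f0.round(1),s["opening"],(s["ee_pos"]-c2w(.076,y,.064)).round(4))
while y<-.03:
    y+=.003; env.movel(c2w(.076,y,.064),.04); env.wait(.1); f=fc(f0); print(round(y,3),f.round(1),(env.get_state()["ee_pos"]-c2w(.076,y,.064)).round(4),flush=True)
    if abs(f).max()>9: break
im=env.snapshot("wrist"); crop(im,"w10",100,0,500,280,2)
E
```

```text
[0.  0.4 0. ] 3.844126633400679e-05 [ 0.0001 -0.      0.0003]
-0.065 [-0.   0.3 -0.5] [0.     0.0001 0.    ]
-0.062 [-0.2 -0.4  0.7] [0. 0. 0.]
-0.059 [-0.1 -1.2  0.5] [0. 0. 0.]
-0.056 [ 0.4 -0.4  0.4] [-0.  0.  0.]
-0.053 [ 0.1  0.4 -0.2] [-0.      0.0001 -0.    ]
-0.05 [0.4 0.5 0.3] [ 0.  0. -0.]
-0.047 [ 0.5 -1.  -0.6] [-0. -0. -0.]
-0.044 [-0.2 -1.5  0.4] [ 0. -0.  0.]
-0.041 [-0.5 -1.2 -0. ] [-0.      0.0002 -0.0001]
-0.038 [-0.2 -0.4 -0.3] [-0.      0.0003 -0.0001]
-0.035 [ 0.5 -0.5  0.1] [-0.      0.0002 -0.0001]
-0.032 [ 0.2 -1.   0.4] [ 0.      0.0002 -0.0001]
-0.029 [-0.4 -0.7 -0.2] [-0.      0.0002 -0.0001]
```

View pics/w10.png

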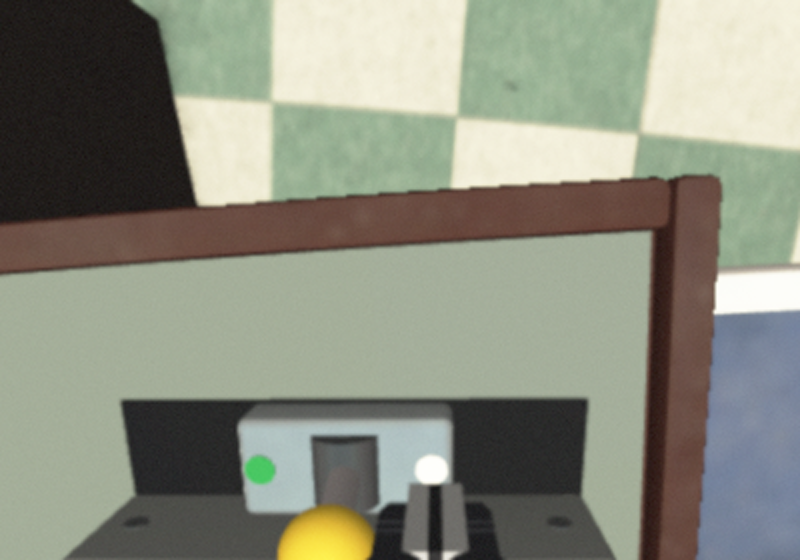

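```bash
python3 - <<'E'
from h import *
y=-.029; f0=np.zeros(3)
while y<.012:
    y+=.002; env.movel(c2w(.076,y,.064),.04); env.wait(.1); f=fc(f0)
    if f[1]<-6 or abs(f).max()>12: break
print(round(y,3),f.round(1))
env.movel(c2w(.076,y-.012,.064),.1); env.movel(c2w(.076,y-.012,.18),.2)
im,c=look("w11",c2w(-.06,0,.24),CAR[2],(190,0,470,240),2.4)
print(w2pix(c,c2w(.073,.0264,.0723)))
E
```

```text
0.005 [  2.6 -12.2  -3.5]
w11 t 64.9917
[[290.46333493  48.88801086]]
```

View pics/w11c.png

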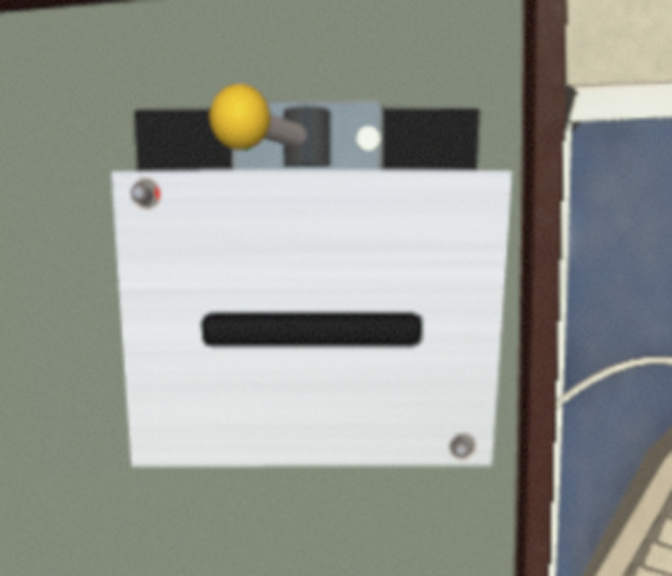

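View pics/top9.png

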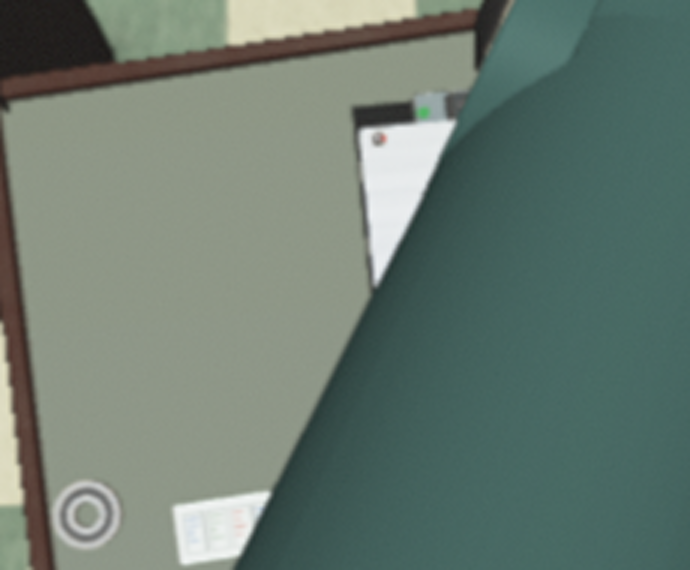

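The lever is at on: its ball is at (239,117), within 1 px of where it should be, and the cover has not moved. I'm handing the job in.

```bash
python3 -c "
from h import *
print(env.sign_off())"
```

```text
the job is handed in; nothing more can be done
None
```

I handed the job in after about 65 s of robot time: isolator set to off, the two modules present seated in bays 1 and 2, cover flush on both pins, then isolator back to on; my first push to on stopped short and I repeated it.

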